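# Load a slide block into a checking fixture under its leaf spring

## Robot

A 6-joint arm with a two-finger parallel gripper is mounted at the origin on the work surface. World frame = base frame: x ahead of the robot, y to its left, z up, the work surface at z = 0. Lengths are in m, angles in degrees, forces in N, time in s.
With the tool pointing down it reaches from about 0.4 to 0.825 m from the base axis. Payload 7 kg.
Tool frame: the origin (TCP) lies at the centre of the arm's flange, where the gripper is bolted on; the fingertips stand 178 mm ahead of it and the grasp point (between the pads) lies 159 mm ahead of it (ctrl.hold_point_z is the distance from the TCP to the grasp point, in m); z points along the fingers, y is the line along which they close (so a half turn about z gives the same grasp; the last joint's range is limited). The gripper opens to 88 mm and grips with 3 to 60 N. Pads are 19 mm wide; open, the fingers measure 130 mm over their backs; the gripper's body (78 mm by 193 mm) begins 47 mm behind the grasp point.
Start: joints at [-55.628, 20.546, 0.682, 0, -70.136, -16.507], TCP at [0.207, -0.642, 0.405] pointing down, gripper open.
Joint ranges: [-176.03, 176.03], [-82.01, 121.73], [-58.28, 71.71], [-173.87, 95.51], [-174.79, -0.11], [-173.66, 173.66]. Speed limits (degrees/s): [136.94, 136.94, 172.46, 180, 180, 180].

## Interface

Orientations are given as [roll, pitch, yaw] about the fixed x, y, z axes, in that order (R = Rz(yaw) Ry(pitch) Rx(roll)).
In Python, from plant import ctrl gives the robot as it stands.
- The arm moves only by the shell command python3 -m inch 'ROWS'. ROWS is JSON, one flat list of numbers, 7 for each row, row after row: the closure, from 0 (fully open) to 1 (shut), then the shift along the tool's x, y, z in mm, then the turn, a rotation vector about the tool's x, y, z in degrees. In form: [hand, x, y, z, wx, wy, wz, hand, x, y, z, wx, wy, wz, ...]. A call has 1 to 5 rows; each row is the pose to reach, as a shift and turn from the pose commanded when the call began, along the tool's axes at that moment; what a row does not reach only later rows make up. A row lasts 1/10 s, in which the tool goes at most 50 mm and 8.59 degrees, less where a joint would pass 70% of its speed; a pose out of reach is approached as far as the arm can. A call with a gripper value outside its range is refused whole. The fingers move at their own pace and stop on an object; the grip force is fixed at half the most. Time passes only in rows, so rows that repeat a pose let the fingers close. It gives the time, the measured TCP pose, the force, the opening and the grip force at its end, in the units of the state.
- ctrl.get_obs(): the state, without advancing time (a new reading comes with each control period).
- ctrl.snapshot(name): name is "scene" or "top" or "wrist"; returns a dict with "frame" (420x560x3 uint8, red, green, blue), "K" (3x3 intrinsics, pixels), "R" (3x3) and "t" (3): a world point X has camera coordinates R X + t. Camera axes: x right, y down, z forward; pixel columns grow to the right and rows downward; lengths in m; the calibration is good to about 2 mm. The wrist camera is an equidistant fisheye: a pixel r from the principal point sees the ray r / f radians off the axis. A picture is of the moment at which its call begins. There is no depth.
- ctrl.close_job(): hands the job in; it is judged then, once.
Trained networks look in a picture, given as the dict that the camera call returned (one of the last four; its "shot" number tells which), for a name from the list of things; names that differ only in an ending like _2 or _b are one class to them, and where a whole thing is asked for, a point or a joint stands for the part that bears it (a point fixed in the world has none). Each returns a list of dicts, best first, with "p" (0 to 1); they miss things now and then, are a little off and sometimes report something else, mostly with a low value. They report only what shows in the picture. A call takes as long as a camera call. They do not tell look-alikes from the thing itself.
- ctrl.recognise(picture, thing): "location" ([x, y, z] in m, in world coordinates, good to about 4 mm: the middle of the surface that is visible of it).
- ctrl.trace(picture, thing): "pixels" (420x560 bool, what is visible of it).
- ctrl.mark_of(picture, thing): "location" ([x, y, z] in m, in world coordinates, good to about 4 mm: a listed point, or the origin of a listed thing).
The state is a dict: "clock": time; "joint_pos": joint angles; "qvel": joint speeds; "tau": joint torques, N m; "tool_pos": TCP position; "orientation": TCP orientation; "force": force on the tool from outside, world axes, zero at the start; "moment": the same for the moment, N m; "opening": finger opening in m; "gripper_force": force on a finger pad.
Only numpy, scipy, OpenCV 4.12 (cv2) and the standard library are available. Lean on these libraries where they do the work, as an engineer would, in place of code of your own. Each camera call takes 0.05 s, during which the arm holds its last target. There are 200 camera calls.

## Task

Load the slide block that stands in the channel of the checking fixture, on the sprung ejector bar: with your fingertips on its low tail, press it down hard on to the bed and, keeping the pressure on, slide it under the bridge and its leaf spring until its nose is fully home against the end stop and the leaf spring holds it flat. Do not grip or lift the block, and do not disturb the other gauges and tools. Finish with the robot clear of everything.

Things in the scene. Friction and masses are not known exactly. Their poses are not given: they have to be found in the camera images.
- fixture: fixed checking fixture on a steel base 330 x 180 x 20 mm. Origin on the table under the channel's centre line; x along the channel in the loading direction (open end to end stop), y across, z up. Base from x = -95 to +235 mm. The channel's bed is the base's top, 20 mm above the table. Two dark side guides 12 mm high, 42 mm apart, x = -89 to +130 mm. A dial indicator behind the stop rises 34 mm over the bed
- stop_face (a point): point on the bed (20 mm above the table) at the foot of the end stop's face, mid-channel, 130 mm along the fixture's x; axes as the fixture's. The block is home when its nose touches this face. The stop is 20 mm thick, 70 mm wide, 26 mm high
- bridge_mid (a point): middle of the lower front edge of the dark steel bridge across the channel, 68 mm along the fixture's x, 17.5 mm above the bed. The bridge is 22 mm long (x = 68 to 90 mm), 106 mm wide, its top 31.5 mm above the bed. A block flat on the bed clears it by 3.5 mm; a block on the raised ejector bar butts against it and passes only when pressed down by 4 mm or more
- slide_block: workpiece, an aluminium block (about 0.2 kg) 120 long (x) x 40 wide x 14 mm. A cross shoulder 12 mm long, 8 mm high, full width, stands on it from 20 to 8 mm behind its middle; behind it the low tail (40 mm), ahead the tongue (68 mm). Origin: middle of the underside; x to the nose, z up. It starts level on the raised ejector bar, underside 7 mm above the bed. 1 mm play to each side guide; oiled, friction about 0.25
- block_tail (a point): middle of the top face of the block's tail, where fingertips press: 40 mm behind the block's middle, 14 mm above its underside, 20 mm behind the shoulder's rear face; axes as the block's
- block_nose (a point): lower edge of the block's nose, mid-width: 60 mm ahead of the block's middle, at its underside. At the start it is 8 to 16 mm short of the bridge and 70 to 78 mm short of the end stop
- ejector (a joint): travel of the sprung brass ejector bar in the bed, 186 x 30 mm (fixture x -60 to +126 mm), which stays level: 0 m = up, 7 mm above the bed; 0.007 = flush with the bed. Its spring pushes the block up with 10 N at the top, 13 N when flush, until the leaf spring on the block's nose is stronger and holds it down on the bed
- leaf (a joint): lift of the leaf spring, a steel strip 24 mm wide fixed under the bridge, sloping down towards the stop to its toe 117 mm along the fixture's x: 0 rad = free, toe 9 mm above the bed; about 0.12 when it rides on the tongue of a block flat on the bed, pressing it down with about 15 N. It touches a pressed-down block from 38 mm before home
- ring_gauge: bystander: a steel ring gauge, 34 mm across and 12 mm high, standing on the fixture's base to the left (+y) of the channel; origin at the middle of its underside
- plug_gauge: bystander: an upright plug gauge, 20 mm across and 52 mm high, standing on the fixture's base to the right (-y) of the channel; origin at the middle of its underside
- spare_block: bystander: a second slide block like the workpiece, lying on the table well away from the fixture; origin at the middle of its underside
- v_block: bystander: a steel V-block 60 x 45 x 41 mm on the table; origin at the middle of its underside
- micrometer: bystander: a micrometer with a green frame lying on the table, about 155 x 60 x 17 mm; origin between its anvil and its spindle
- hex_driver: bystander: a screwdriver lying on the table; origin under its middle
- setting_disc: bystander: a steel setting disc 60 mm across and 20 mm high lying on the table; origin at the middle of its underside
Mind the look-alikes: they are no part of the job. Leave any blue or purple look-alike of the slide_block alone.

How it is judged:
By the outcome, as a careful person would: the job done as asked, in the order asked, and still so for the second after the job is handed in, with the robot touching nothing.
It also fails if it takes over 35 s, if anything falls off the work surface, if the arm or the gripper's body presses on something with over 40 N, if the wrist force passes 120 N, or if a joint passes its speed limit or range.

## Working session

There is one attempt and no reset: what is moved stays moved. The work goes in short steps, Python scripts to look and compute and a shell command to move; the robot and the scene stay as the last step left them, time stands still between calls to the robot, and variables do not carry over. Pictures are saved under pics/ and viewed, at most 10 in all, crops included, and the job is handed in when it is done.

```bash
mkdir -p pics; ls
cat > h.py <<'E'
import numpy as np, cv2
from plant import ctrl
def save(s,n,crop=None,z=1):
    f=s["frame"][:,:,::-1]
    if crop: a,b,c,d=crop; f=f[b:d,a:c]
    cv2.imwrite("pics/"+n,cv2.resize(f,None,fx=z,fy=z,interpolation=cv2.INTER_CUBIC))
def px(s,X):
    c=s["R"]@np.array(X)+s["t"]; p=s["K"]@c; return (p[:2]/p[2]).round(0)
E
python3 - <<'E'
from h import *
a=ctrl.snapshot("scene"); b=ctrl.snapshot("top")
cv2.imwrite("pics/a.png",np.vstack([a["frame"],b["frame"]])[:,:,::-1][:, :]) 
save(a,"scene.png",z=1.4); save(b,"top.png",z=1.4)
for n,s in(("scene",a),("top",b)):
  for t in["fixture","stop_face","bridge_mid","slide_block","block_tail","block_nose"]:
    for d in ctrl.mark_of(s,t)[:3]: print(n,t,np.round(d["location"],4),round(d["p"],2),px(s,d["location"]))
E
```

```text
pics
scene fixture [ 0.494  -0.0383  0.0242] 0.68 [274. 203.]
scene fixture [ 0.5081 -0.0402  0.    ] 0.59 [273. 212.]
scene stop_face [ 0.6264 -0.0042  0.0217] 0.63 [279. 246.]
scene bridge_mid [ 0.5718 -0.0237  0.0385] 0.68 [274. 224.]
scene bridge_mid [ 0.5114 -0.0413  0.0026] 0.46 [272. 212.]
scene slide_block [ 0.3414 -0.2548 -0.0059] 0.92 [214. 161.]
scene slide_block [ 0.4971 -0.0386  0.0237] 0.67 [274. 204.]
scene slide_block [0.4775 0.2092 0.0031] 0.63 [365. 214.]
scene block_tail [ 0.4593 -0.0518  0.0431] 0.87 [271. 188.]
scene block_tail [0.4345 0.1987 0.0157] 0.81 [362. 198.]
scene block_tail [ 0.3621 -0.2236  0.0159] 0.6 [221. 162.]
scene block_nose [ 0.5549 -0.0225  0.0256] 0.97 [276. 221.]
scene block_nose [ 0.3046 -0.3065 -0.0006] 0.79 [200. 150.]
scene block_nose [0.5333 0.2251 0.0055] 0.61 [370. 231.]
top fixture [ 0.5073 -0.0401 -0.    ] 0.74 [310. 209.]
top stop_face [ 0.6359 -0.0034  0.0197] 0.72 [296. 159.]
top stop_face [ 0.5092 -0.0383 -0.0015] 0.66 [309. 209.]
top bridge_mid [ 0.5711 -0.02    0.0354] 0.72 [302. 183.]
top slide_block [ 0.553  -0.2504 -0.0007] 0.87 [390. 192.]
top slide_block [ 0.4973 -0.0422  0.0283] 0.79 [311. 213.]
top slide_block [0.4761 0.2121 0.0006] 0.63 [213. 221.]
top block_tail [0.4385 0.2008 0.0149] 0.85 [216. 235.]
top block_tail [ 0.5891 -0.2523  0.0166] 0.79 [392. 178.]
top block_tail [ 0.3634 -0.2178  0.0084] 0.79 [379. 265.]
top block_nose [ 0.557  -0.0278  0.0263] 0.79 [305. 189.]
top block_nose [ 0.3071 -0.308   0.0012] 0.79 [414. 287.]
top block_nose [ 0.5332  0.2292 -0.0032] 0.62 [207. 199.]
```

View pics/scene.png

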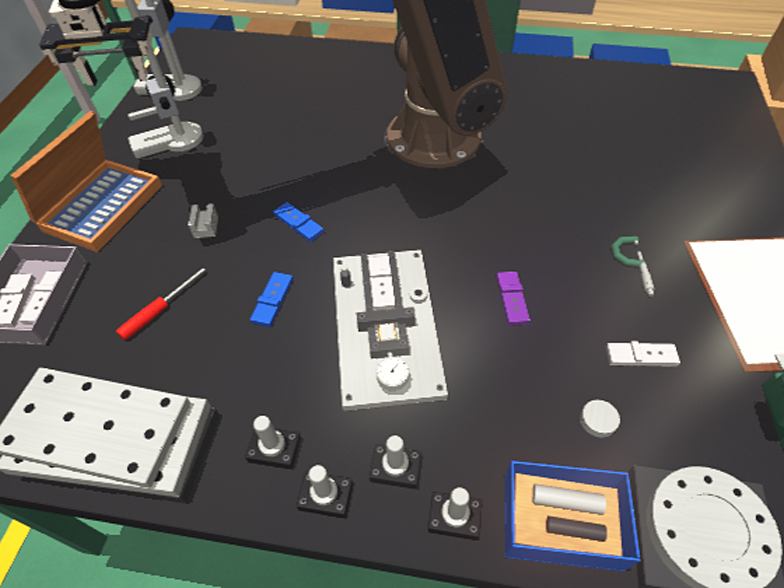

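View pics/top.png

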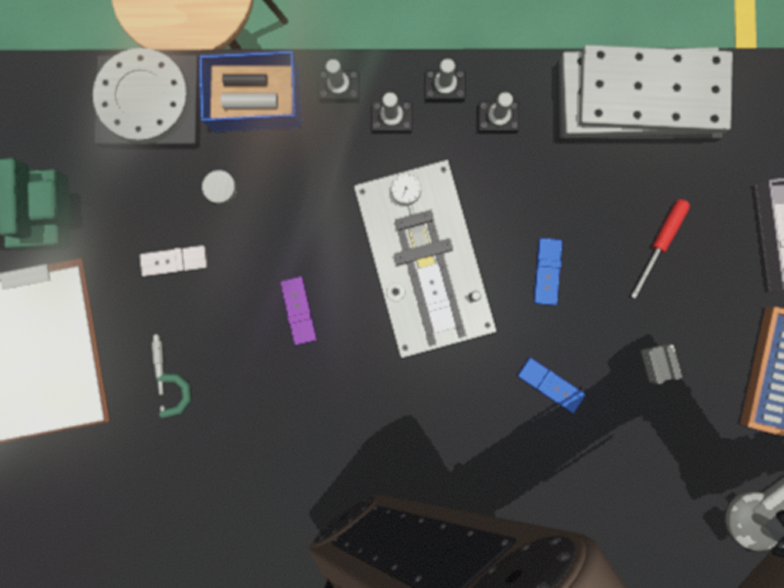

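Candidates for the block (pixels in the 1.4x scene view):
- silver block in the channel (380,283)
- silver spare block (643,353)
- blue (271,298)
- blue (298,220)
- purple (513,296)
- silver blocks in the tray at left (12,300)

By the description I choose the silver one in the channel at (380,283). The top view shows it at (433,300), with its tail away from the bridge.

```bash
cat >> h.py <<'E'
from scipy.spatial.transform import Rotation as Ro
def plan(pos,yaw):
    o=ctrl.get_obs(); R=Ro.from_euler("xyz",o["orientation"],degrees=True)
    T=Ro.from_euler("xyz",[180,0,yaw],degrees=True)
    print("t",o["clock"],"pose",np.round(o["tool_pos"],4),np.round(o["orientation"],2),"q",np.round(o["joint_pos"],1),"F",np.round(o["force"],1))
    print("shift mm",(1000*R.inv().apply(np.array(pos)-o["tool_pos"])).round(1),"turn",(R.inv()*T).as_rotvec(degrees=True).round(2))
E
python3 - <<'E'
from h import *
s=ctrl.snapshot("scene"); save(s,"crop.png",(220,160,340,300),4)
for y in(15.6,-164.4): plan([.459,-.052,.33],y)
for t in("ring_gauge","plug_gauge"):
  for d in ctrl.mark_of(s,t)[:1]: print(t,d)
E
```

```text
t 0.75 pose [ 0.207  -0.6424  0.4046] [ 180.      0.   -162.14] q [-55.6  20.5   0.7  -0.  -70.1 -16.5] F [-0.2 -0.7  0.4]
shift mm [-420.9  484.7   74.7] turn [  -0.      0.   -177.74]
t 0.75 pose [ 0.207  -0.6424  0.4046] [ 180.      0.   -162.14] q [-55.6  20.5   0.7  -0.  -70.1 -16.5] F [-0.2 -0.7  0.4]
shift mm [-420.9  484.7   74.7] turn [0.   0.   2.26]
ring_gauge {'location': [0.5112, 0.0294, 0.0183], 'p': 0.53}
plug_gauge {'location': [0.4988, -0.1155, 0.0217], 'p': 0.6}
```

View pics/crop.png

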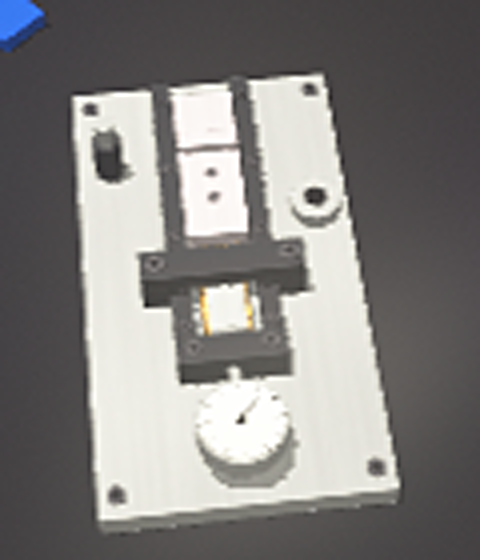

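The crop shows the silver block between the dark guides: tail (203,118), shoulder (208,148), nose just before the bridge (215,240). The choice stands, so I approach with closed fingers.

```bash
python3 -m inch '[1,-28,32,2,0,0,0, 1,-56,65,4,0,0,0, 1,-84,97,6,0,0,0, 1,-112,130,8,0,0,0, 1,-140,162,10,0,0,0]'
python3 -m inch '[1,-28,32,2,0,0,0, 1,-56,65,4,0,0,0, 1,-84,97,6,0,0,0, 1,-112,130,8,0,0,0, 1,-140,162,10,0,0,0]'
python3 -m inch '[1,-35,40,4,0,0,0, 1,-70,80,8,0,0,0, 1,-105,120,12,0,0,0, 1,-141,161,15,0,0,2.3, 1,-141,161,15,0,0,2.3]'
python3 - <<'E'
from h import *
w=ctrl.snapshot("wrist"); save(w,"w1.png",z=1.4)
for t in["stop_face","bridge_mid","block_tail","block_nose","slide_block"]:
    for d in ctrl.mark_of(w,t)[:2]: print(t,np.round(d["location"],4),round(d["p"],2))
plan([.459,-.052,.33],-164.4)
print(w["K"],w["R"],w["t"])
E
```

```text
clock: 1.35
tool_pos: [0.2909, -0.4437, 0.3947]
orientation: [-180.0, 0.0, -162.1]
force: [1.5, 0.1, 0.5]
opening: 0.0528
gripper_force: 0.0
clock: 1.85
tool_pos: [0.3744, -0.2465, 0.385]
orientation: [-180.0, 0.1, -162.1]
force: [1.4, 0.5, 0.7]
opening: 0.0134
gripper_force: 0.0
clock: 2.35
tool_pos: [0.4603, -0.0482, 0.3698]
orientation: [180.0, 0.1, -164.3]
force: [-0.6, -0.0, 0.4]
opening: 0.0004
gripper_force: 0.0
stop_face [ 0.6335 -0.0032  0.0203] 0.57
bridge_mid [ 0.57   -0.0228  0.0396] 0.61
block_tail [0.4325 0.2017 0.0148] 0.92
block_tail [ 0.5873 -0.253   0.0133] 0.86
block_nose [5.274e-01 2.280e-01 1.000e-04] 0.94
block_nose [ 0.5536 -0.0262  0.0288] 0.85
slide_block [ 0.496  -0.044   0.0265] 0.93
slide_block [ 0.341  -0.2585 -0.0034] 0.76
t 2.65 pose [ 0.4585 -0.0526  0.3697] [ 180.     -0.   -164.49] q [ 18.    1.7 -28.1  -0.  -60.2 -92.5] F [ 0.6 -0.   0.4]
shift mm [-0.6  0.4 39.7] turn [ 0.   -0.   -0.09]
[[325.1922621    0.         279.18325624]
 [  0.         325.1922621  206.80605657]
 [  0.           0.           1.        ]] [[-2.70017100e-01  9.62855474e-01  3.18297783e-04]
 [ 9.15631926e-01  2.56671741e-01  3.09415245e-01]
 [ 2.97840464e-01  8.38388506e-02 -9.50926972e-01]] [ 0.17087092 -0.43642844  0.22624303]
```

View pics/w1.png

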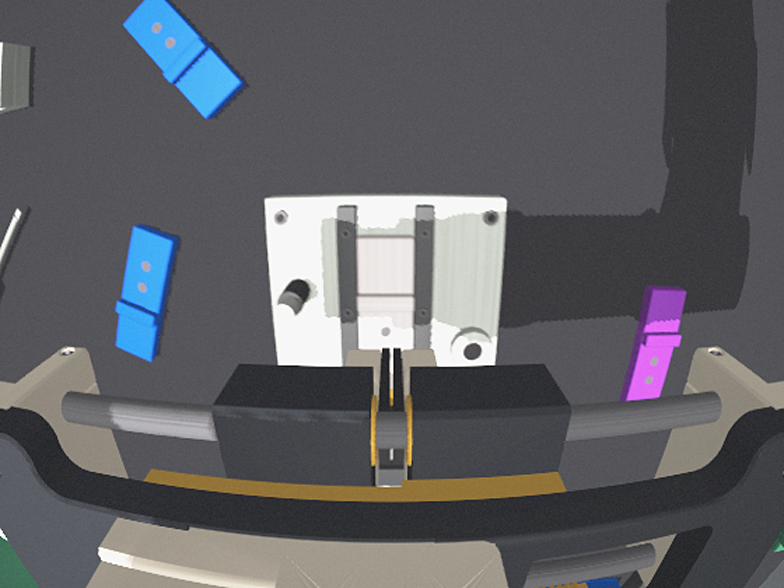

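The wrist view shows the channel upright in the picture: block rear edge at row 236, shoulder's rear edge near row 295 and block sides at columns 357 and 415 (1.4x). I turn these into metres with the fisheye model.

```bash
cat >> h.py <<'E'
def ray(s,u,v,z):
    K=s["K"]; d=np.array([u-K[0,2],v-K[1,2]])/K[0,0]; r=np.hypot(*d)
    c=np.array([*(d/r*np.sin(r)),np.cos(r)]); w=s["R"].T@c; o=-s["R"].T@s["t"]
    return o+w*(z-o[2])/w[2]
E
python3 - <<'E'
from h import *
w=ctrl.snapshot("wrist"); save(w,"w2.png",(220,130,320,260),4.5)
P=lambda u,v,z=.041:ray(w,u/1.4,v/1.4,z)
for n,p in dict(tl=P(357,236),tr=P(414,236),sl=P(357,295),sr=P(414,295),gl=P(338,207,.032),gr=P(434,207,.032),gl2=P(338,320,.032),gr2=P(434,320,.032)).items(): print(n,p.round(4))
o=ctrl.get_obs();print(o["tool_pos"],o["orientation"])
E
```

```text
tl [ 0.4417 -0.0817  0.041 ]
tr [ 0.4312 -0.0437  0.041 ]
sl [ 0.4834 -0.0711  0.041 ]
sr [ 0.4725 -0.0316  0.041 ]
gl [ 0.4268 -0.1001  0.032 ]
gr [ 0.4089 -0.035   0.032 ]
gl2 [ 0.5097 -0.08    0.032 ]
gr2 [ 0.4903 -0.0101  0.032 ]
[ 0.45850808 -0.05271088  0.36978943] [-1.79999723e+02  7.27720295e-03 -1.64510631e+02]
```

View pics/w2.png

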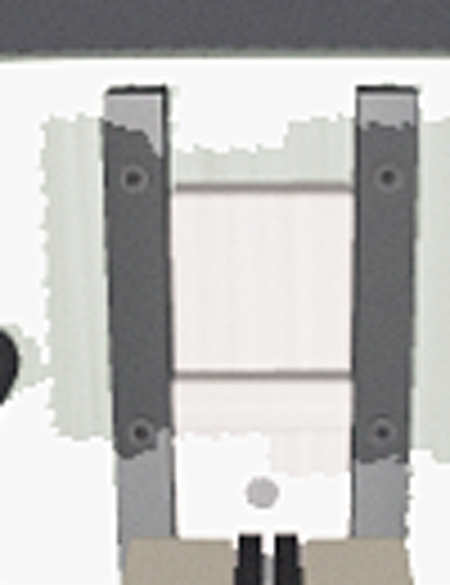

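```bash
python3 -m inch '[1,-1,0,35,0,0,0, 1,-2,-1,70,0,0,0, 1,-3,-1,105,0,0,0, 1,-3,-1,135,0,0,0, 1,-3,-1,135,0,0,0]'
python3 - <<'E'
from h import *
w=ctrl.snapshot("wrist"); s=ctrl.snapshot("scene"); 
A=cv2.resize(w["frame"][120:300,170:390],None,fx=2.4,fy=2.4,interpolation=2); B=cv2.resize(s["frame"][150:270,220:340],(432,432),interpolation=2)[:,:270]
cv2.imwrite("pics/w3.png",np.hstack([A,B])[:,:,::-1])
o=ctrl.get_obs();print(o["clock"],o["tool_pos"],o["orientation"],o["force"])
E
```

```text
clock: 3.2
tool_pos: [0.4603, -0.0533, 0.2317]
orientation: [180.0, -0.4, -164.6]
force: [-0.1, -0.5, 1.1]
opening: 0.0001
gripper_force: 0.0
3.3 [ 0.46223912 -0.052552    0.23514561] [-1.79977333e+02 -5.50790906e-02 -1.64483459e+02] [ 0.98700976 -0.02645977  0.96872183]
```

View pics/w3.png

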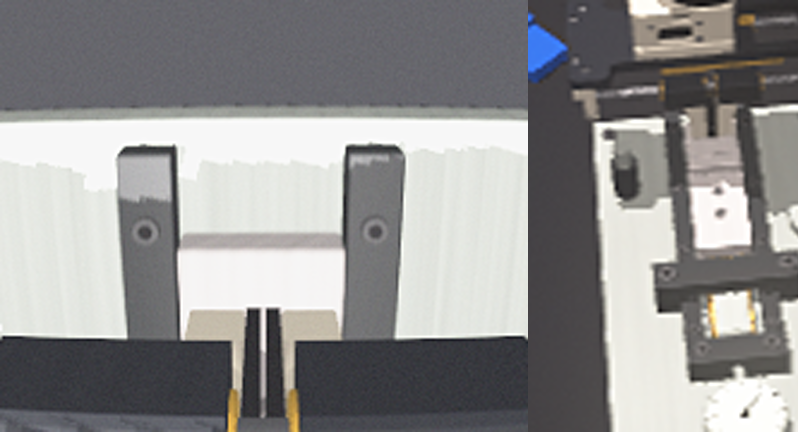

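Run:
```python
from h import *
w=ctrl.snapshot("wrist")
P=lambda u,v,z:ray(w,u/2.4+170,v/2.4+120,z)
o=ctrl.get_obs()["tool_pos"]; R=Ro.from_euler("z",-15.5,degrees=True)
for n,p in dict(bl=P(181,248,.041),br=P(342,248,.041),fl=P(190,310,.057),fr=P(337,310,.057),gl=P(178,160,.032),gr=P(345,160,.032)).items(): print(n,p.round(4),"rel tool, fixture axes mm",(1e3*R.apply(p-o))[:2].round(1))
```

```text
bl [ 0.4494 -0.0766  0.041 ] rel tool, fixture axes mm [-19.3 -19.9]
br [ 0.439  -0.0393  0.041 ] rel tool, fixture axes mm [-19.3  18.8]
fl [ 0.457  -0.0711  0.057 ] rel tool, fixture axes mm [-10.5 -16.6]
fr [ 0.4482 -0.0392  0.057 ] rel tool, fixture axes mm [-10.5  16.4]
gl [ 0.4309 -0.0828  0.032 ] rel tool, fixture axes mm [-38.8 -20.9]
gr [ 0.42   -0.0436  0.032 ] rel tool, fixture axes mm [-38.8  19.8]
```

The fingertips stand over the middle of the tail, 19 mm ahead of its rear edge and within 0.5 mm laterally. Next I go down to contact.

```bash
python3 -m inch '[1,0,-0.5,8,0,0,0, 1,0,-0.5,14,0,0,0, 1,0,-0.5,17,0,0,0, 1,0,-0.5,19,0,0,0, 1,0,-0.5,19,0,0,0]'; python3 -m inch '[1,0,0,1.5,0,0,0, 1,0,0,3,0,0,0, 1,0,0,4,0,0,0, 1,0,0,4,0,0,0]'
```

```text
clock: 3.85
tool_pos: [0.4625, -0.0522, 0.2162]
orientation: [-180.0, 0.0, -164.4]
force: [-2.7, -0.0, 9.2]
opening: 0.0002
gripper_force: 4.7
clock: 4.25
tool_pos: [0.4625, -0.0523, 0.2125]
orientation: [-180.0, 0.0, -164.4]
force: [-3.1, 0.3, 10.3]
opening: 0.0003
gripper_force: 5.5
```

```bash
python3 -m inch '[1,0,0,0.5,0,0,0, 1,0,0,1,0,0,0, 1,0,0,1,0,0,0]'; python3 -m inch '[1,0,0,0.5,0,0,0, 1,0,0,1,0,0,0, 1,0,0,1,0,0,0]'
```

```text
clock: 4.55
tool_pos: [0.4625, -0.0522, 0.2123]
orientation: [-180.0, 0.1, -164.4]
force: [-6.7, 1.4, 21.1]
opening: 0.0006
gripper_force: 10.8
clock: 4.85
tool_pos: [0.4627, -0.0523, 0.2122]
orientation: [-179.9, 0.1, -164.3]
force: [-10.4, 1.6, 33.9]
opening: 0.0004
gripper_force: 17.0
```

```bash
python3 -m inch '[1,-3,0,0,0,0,0, 1,-6,0,0,0,0,0, 1,-10,0,0,0,0,0, 1,-14,0,0,0,0,0, 1,-18,0,0,0,0,0]'
python3 - <<'E'
from h import *
s=ctrl.snapshot("scene")
for t in("block_nose","slide_block","bridge_mid"):
  for d in ctrl.mark_of(s,t)[:3]: print(t,np.round(d["location"],4),d["p"])
print(ctrl.get_obs()["force"],ctrl.get_obs()["tool_pos"])
E
```

```text
clock: 5.35
tool_pos: [0.4798, -0.0479, 0.2122]
orientation: [-179.9, 0.0, -164.4]
force: [-10.0, -1.9, 32.5]
opening: 0.0006
gripper_force: 16.3
block_nose [ 3.085e-01 -3.069e-01  3.000e-04] 0.96
block_nose [ 0.5728 -0.0244  0.0208] 0.7
block_nose [0.5315 0.2258 0.0022] 0.6
slide_block [ 0.5145 -0.034   0.0152] 0.86
slide_block [ 0.5475 -0.2556  0.0009] 0.73
slide_block [ 0.4743  0.2114 -0.0011] 0.71
bridge_mid [ 0.5734 -0.0211  0.0375] 0.59
[-6.5249492  -2.62180641 29.08161975] [ 0.48034371 -0.04773539  0.21221474]
```

The block follows, flat and starting under the bridge. I continue.

```bash
for i in 1; do python3 -m inch '[1,-4,0,0.2,0,0,0, 1,-8,0,0.4,0,0,0, 1,-12,0,0.4,0,0,0, 1,-16,0,0.4,0,0,0, 1,-20,0,0.4,0,0,0]'; done; python3 -m inch '[1,-4,0,0,0,0,0, 1,-8,0,0,0,0,0, 1,-12,0,0,0,0,0, 1,-16,0,0,0,0,0, 1,-20,0,0,0,0,0]'
python3 - <<'E'
from h import *
s=ctrl.snapshot("scene"); save(s,"s4.png",(220,150,340,300),4)
print(ctrl.get_obs()["force"],ctrl.get_obs()["tool_pos"])
E
```

```text
clock: 6.05
tool_pos: [0.4992, -0.0426, 0.2122]
orientation: [-179.9, 0.1, -164.3]
force: [-9.5, -2.7, 34.2]
opening: 0.0004
gripper_force: 17.2
clock: 6.55
tool_pos: [0.5131, -0.039, 0.212]
orientation: [-179.9, -0.7, -164.4]
force: [-31.7, -3.9, 59.9]
opening: 0.0005
gripper_force: 30.2
[-29.2784103   -3.55850284  57.62312862] [ 0.51386773 -0.03877552  0.21203984]
```

View pics/s4.png

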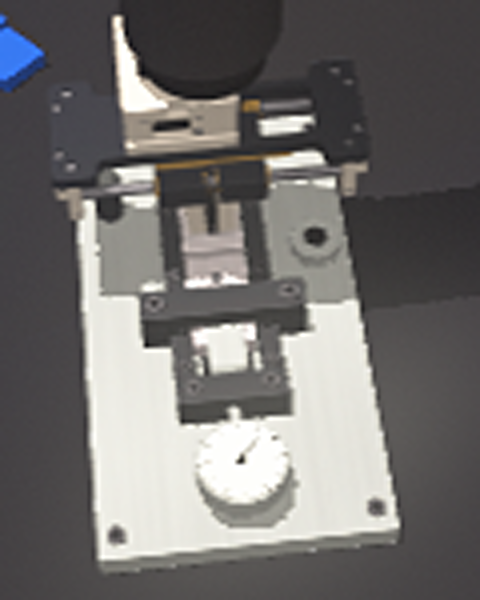

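Motion lagged, with 14.8 of 20 mm covered and a higher force. The view shows the nose under the leaf at (225,340) and fingers just behind the shoulder at (213,235). I check where the block is.

Run:
```python
from h import *
o=ctrl.get_obs()["tool_pos"]; R=Ro.from_euler("z",-15.5,degrees=True)
w=ctrl.snapshot("wrist"); t=ctrl.snapshot("top"); s=ctrl.snapshot("scene"); save(w,"w5.png",(170,120,390,300),3)
for n,q in(("w",w),("t",t),("s",s)):
 for k in("block_tail","slide_block","block_nose","stop_face"):
  for d in ctrl.mark_of(q,k):
   r=1e3*R.apply(d["location"]-o)
   if abs(r[1])<30: print(n,k,r.round(1),round(d["p"],2))
ob=ctrl.get_obs(); print(ob["force"],ob["moment"],ob["tool_pos"],ob["orientation"])
```

```text
w block_tail [  -7.5   -2.5 -175.8] 0.69
w block_nose [  -6.3   -3.9 -176.3] 0.74
t block_nose [  -6.7    2.8 -213.3] 0.56
s block_tail [  -6.1   -1.5 -176. ] 0.75
s slide_block [  31.8    3.  -193.7] 0.8
s block_nose [  93.5   -1.8 -193.8] 0.65
s stop_face [ 120.3    1.7 -192.4] 0.93
[-28.8893612   -4.22430568  57.50347958] [-1.75181972 11.12339768 -0.03712107] [ 0.51373568 -0.03882156  0.21206183] [-179.9239448    -0.60565425 -164.42310457]
```

View pics/w5.png

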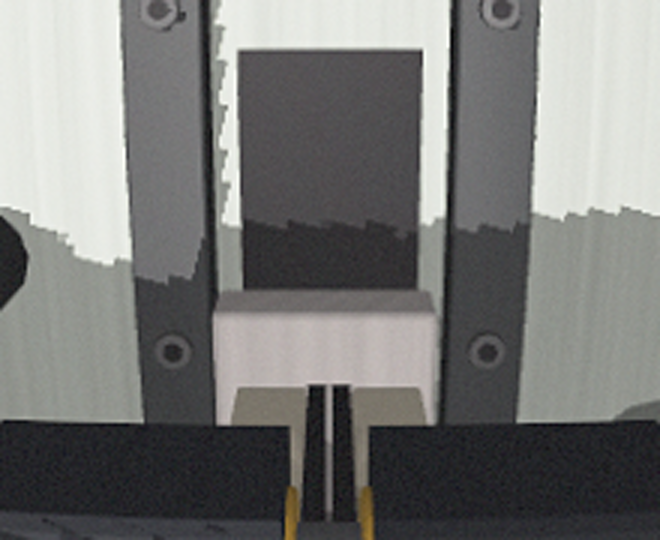

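The tips slid about 6 mm forward on the tail as the leaf's resistance began, and about 27 mm remains. I ease the press a little and continue, now close to the shoulder.

```bash
python3 -m inch '[1,0,0,-0.8,0,0,0, 1,-2,0,-1.2,0,0,0, 1,-4,0,-1.2,0,0,0, 1,-4,0,-1.2,0,0,0]'
```

```text
clock: 7.75
tool_pos: [0.5189, -0.0372, 0.2122]
orientation: [-179.9, -0.5, -164.4]
force: [-19.8, -4.2, 38.1]
opening: 0.0004
gripper_force: 21.0
```

```bash
python3 -m inch '[1,-2,0,0,0,0,0, 1,-4,0,0,0,0,0, 1,-6,0,0,0,0,0, 1,-6,0,0,0,0,0]'
python3 - <<'E'
from h import *
o=ctrl.get_obs()["tool_pos"]; R=Ro.from_euler("z",-15.5,degrees=True)
s=ctrl.snapshot("scene")
for n,q in(("s",s),):
 for k in("block_tail","slide_block","block_nose","stop_face"):
  for d in ctrl.mark_of(q,k):
   r=1e3*R.apply(d["location"]-o)
   if abs(r[1])<30: print(n,k,r.round(1),round(d["p"],2))
E
```

```text
clock: 8.15
tool_pos: [0.5238, -0.0359, 0.2122]
orientation: [-179.9, -0.6, -164.4]
force: [-23.0, -3.3, 41.1]
opening: 0.0008
gripper_force: 23.2
s block_tail [ -13.8   -1.2 -177.6] 0.58
s slide_block [  25.6    1.8 -197. ] 0.72
s slide_block [  87.2   -0.7 -192.3] 0.3
s block_nose [  89.1   -2.9 -190.2] 0.73
s stop_face [ 110.1   -0.4 -194.9] 0.93
```

```bash
python3 -m inch '[1,-2,0,0,0,0,0, 1,-4,0,0,0,0,0, 1,-6,0,0,0,0,0, 1,-8,0,0,0,0,0, 1,-8,0,0,0,0,0]'
python3 - <<'E'
from h import *
o=ctrl.get_obs()["tool_pos"]; R=Ro.from_euler("z",-15.5,degrees=True)
s=ctrl.snapshot("scene");w=ctrl.snapshot("wrist"); save(w,"w6.png",(170,120,390,300),3)
for n,q in(("s",s),):
 for k in("block_tail","slide_block","block_nose","stop_face"):
  for d in ctrl.mark_of(q,k):
   r=1e3*R.apply(d["location"]-o)
   if abs(r[1])<30: print(n,k,r.round(1),round(d["p"],2))
E
```

```text
clock: 8.9
tool_pos: [0.5323, -0.0335, 0.2122]
orientation: [-179.9, -0.5, -164.4]
force: [-19.5, -3.5, 36.6]
opening: 0.0003
gripper_force: 20.9
s block_tail [ -10.9   -2.6 -173.9] 0.46
s slide_block [  29.5    5.1 -195.5] 0.78
s block_nose [  90.3   -2.1 -188.4] 0.65
s block_nose [  30.7    3.6 -196. ] 0.29
s stop_face [ 102.8   -1.3 -191.8] 0.62
```

View pics/w6.png

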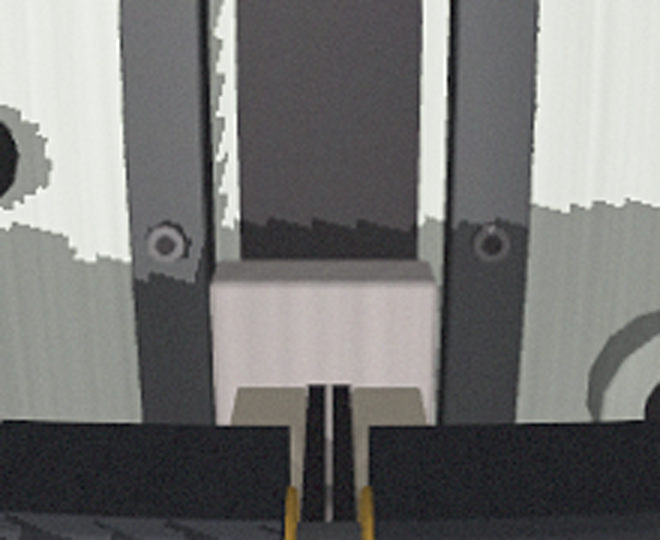

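The wrist view shows the tail's rear edge at row 280, well behind the tips: they now bear on the tail and against the shoulder, and the block moves with them. About 12 mm is left.

```bash
python3 -m inch '[1,-2,0,0,0,0,0, 1,-4,0,0,0,0,0, 1,-6,0,0,0,0,0, 1,-7,0,0,0,0,0, 1,-7,0,0,0,0,0]'; python3 -m inch '[1,-1.5,0,0,0,0,0, 1,-3,0,0,0,0,0, 1,-3,0,0,0,0,0]'
```

```text
clock: 9.7
tool_pos: [0.5397, -0.0314, 0.2122]
orientation: [-179.9, -0.4, -164.4]
force: [-16.9, -4.7, 32.4]
opening: 0.0006
gripper_force: 19.1
clock: 10.0
tool_pos: [0.5426, -0.0306, 0.2122]
orientation: [-179.9, -0.4, -164.4]
force: [-16.5, -4.4, 31.8]
opening: 0.0006
gripper_force: 18.9
```

```bash
python3 -m inch '[1,-1,0,0,0,0,0, 1,-2,0,0,0,0,0, 1,-2,0,0,0,0,0]'; python3 -m inch '[1,-1,0,0,0,0,0, 1,-2,0,0,0,0,0, 1,-2,0,0,0,0,0]'
```

```text
clock: 10.3
tool_pos: [0.5444, -0.0301, 0.2122]
orientation: [-179.9, -0.4, -164.4]
force: [-16.3, -4.1, 32.4]
opening: 0.0004
gripper_force: 19.0
clock: 10.6
tool_pos: [0.5453, -0.0298, 0.2122]
orientation: [-179.9, -0.5, -164.4]
force: [-21.2, -4.8, 37.2]
opening: 0.0004
gripper_force: 21.4
```

```bash
python3 -m inch '[1,-1,0,0,0,0,0, 1,-2,0,0,0,0,0, 1,-2,0,0,0,0,0]'; python3 -m inch '[1,-1,0,0,0,0,0, 1,-2,0,0,0,0,0, 1,-2,0,0,0,0,0]';  python3 - <<'E'
from h import *
o=ctrl.get_obs()["tool_pos"]; R=Ro.from_euler("z",-15.5,degrees=True)
s=ctrl.snapshot("scene");t=ctrl.snapshot("top"); save(s,"s7.png",(225,180,325,270),6)
for n,q in(("s",s),("t",t)):
 for k in("block_nose","stop_face"):
  for d in ctrl.mark_of(q,k):
   r=1e3*R.apply(d["location"]-o)
   if abs(r[1])<30: print(n,k,r.round(1),round(d["p"],2))
print(ctrl.get_obs()["force"],o)
E
```

```text
clock: 10.9
tool_pos: [0.546, -0.0297, 0.2122]
orientation: [-180.0, -0.7, -164.5]
force: [-27.6, -5.2, 44.6]
opening: 0.0007
gripper_force: 24.7
clock: 11.2
tool_pos: [0.5466, -0.0296, 0.2121]
orientation: [-180.0, -0.9, -164.5]
force: [-33.9, -3.8, 50.1]
opening: 0.0006
gripper_force: 28.6
s block_nose [  86.1    0.4 -191.7] 0.5
s stop_face [  84.8    0.2 -193.4] 0.95
t stop_face [  92.5    0.8 -192. ] 0.9
[-32.67935459  -4.45755504  49.36018907] [ 0.54658912 -0.02956517  0.2121487 ]
```

View pics/s7.png

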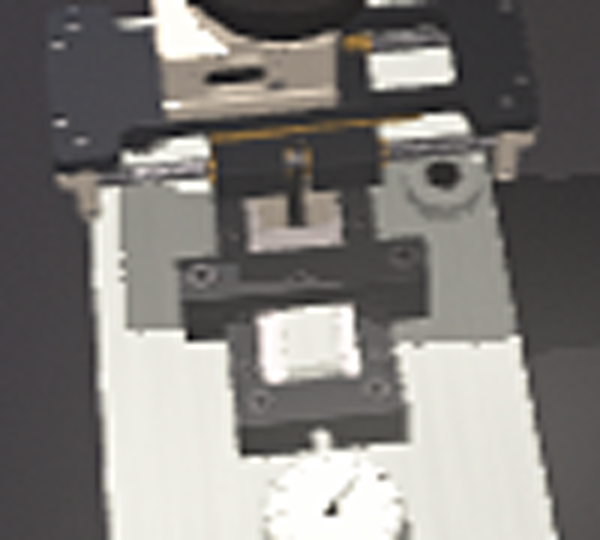

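The nose is hard against the end stop at (310,378), with the tongue filling the gap to it and the leaf on top. The force rises while the position holds. I relax the forward preload with the pressure still on, then lift straight off.

```bash
python3 -m inch '[1,2,0,0,0,0,0, 1,4,0,0,0,0,0, 1,6,0,0,0,0,0, 1,6,0,0,0,0,0]'; python3 -m inch '[1,1,0,-1,0,0,0, 1,1,0,-2,0,0,0, 1,1,0,-2,0,0,0]'
```

```text
clock: 11.9
tool_pos: [0.5446, -0.03, 0.2122]
orientation: [-179.9, -0.3, -164.4]
force: [-15.5, -4.6, 29.6]
opening: 0.0005
gripper_force: 18.0
clock: 12.2
tool_pos: [0.5444, -0.0299, 0.2125]
orientation: [-180.0, -0.2, -164.5]
force: [-5.3, -3.5, 8.1]
opening: 0.0007
gripper_force: 6.5
```

```bash
python3 -m inch '[1,1,0,-2,0,0,0, 1,1.5,0,-5,0,0,0, 1,1.5,0,-12,0,0,0, 1,1.5,0,-25,0,0,0, 1,1.5,0,-50,0,0,0]'; python3 -m inch '[1,20,0,-40,0,0,0, 1,40,0,-80,0,0,0, 1,80,0,-100,0,0,0, 1,120,0,-120,0,0,0, 1,120,0,-120,0,0,0]'
python3 - <<'E'
from h import *
s=ctrl.snapshot("scene");w=ctrl.snapshot("wrist")
R=Ro.from_euler("z",-15.5,degrees=True)
for n,q in(("s",s),("w",w)):
 for k in("block_tail","block_nose","stop_face","bridge_mid"):
  for d in ctrl.mark_of(q,k)[:2]: print(n,k,(1e3*R.apply(d["location"])).round(1),round(d["p"],2))
A=cv2.resize(w["frame"],None,fx=1,fy=1); B=cv2.resize(s["frame"][180:270,245:315],(240,420),interpolation=2)
A=w["frame"]; cv2.imwrite("pics/f.png",np.hstack([A,B])[:,:,::-1])
E
```

```text
clock: 12.7
tool_pos: [0.5445, -0.0292, 0.2622]
orientation: [180.0, -0.1, -164.4]
force: [0.2, 0.6, 0.3]
opening: 0.0006
gripper_force: 0.0
clock: 13.2
tool_pos: [0.426, -0.0625, 0.3863]
orientation: [180.0, 0.4, -164.4]
force: [0.5, -0.6, 0.7]
opening: 0.0003
gripper_force: 0.0
s block_tail [ 290.3 -314.3   14. ] 0.9
s block_tail [ 499.8 -404.1   14.5] 0.7
s block_nose [ 409.4 -367.2    1.6] 0.96
s block_nose [572.3  72.2   3.9] 0.76
s stop_face [ 606.7 -172.3   21.8] 0.63
s bridge_mid [ 547.6 -173.3   37.2] 0.55
w block_tail [468.8  76.2  14.9] 0.91
w block_tail [ 500.3 -404.6   14.8] 0.75
w block_nose [ 2.121e+02 -3.767e+02  1.000e-01] 0.86
w block_nose [572.6  76.9   3. ] 0.78
w stop_face [ 606.2 -173.3   20.1] 0.73
w bridge_mid [ 494.  -102.    21.9] 0.51
```

View pics/f.png

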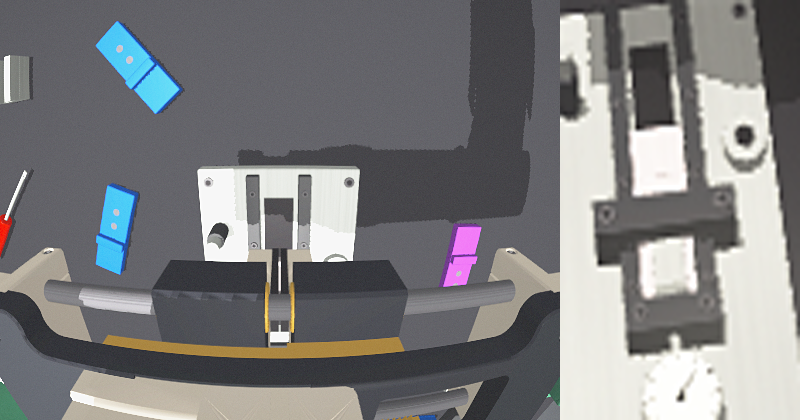

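Run:
```python
from h import *
t=ctrl.snapshot("top"); R=Ro.from_euler("z",15.5,degrees=True)
S=np.array([606.5,-173,0])/1e3
for y in(-16,16):
  for x in range(-40,9,3):
    X=R.apply(S+[x/1e3,y/1e3,.034]); print(x,t["frame"][tuple(px(t,X).astype(int)[::-1])],end=" ")
  print()
w=ctrl.snapshot("scene")
for x in range(-140,-90,3):
    print(x,w["frame"][tuple(px(w,R.apply(S+[x/1e3,0,.034])).astype(int)[::-1])],end=" ")
```

```text
-40 [153 153 152] -37 [203 204 203] -34 [227 228 228] -31 [224 225 225] -28 [225 226 226] -25 [226 227 227] -22 [227 228 228] -19 [226 227 227] -16 [226 228 227] -13 [226 227 227] -10 [224 225 224] -7 [226 227 226] -4 [220 221 221] -1 [160 160 160] 2 [119 119 118] 5 [122 121 120] 8 [124 123 121] 
-40 [160 160 160] -37 [207 207 208] -34 [220 221 221] -31 [210 210 210] -28 [220 221 221] -25 [222 223 222] -22 [211 211 211] -19 [219 220 220] -16 [221 222 221] -13 [221 222 221] -10 [213 212 211] -7 [219 220 219] -4 [222 223 221] -1 [128 128 126] 2 [115 113 111] 5 [121 119 118] 8 [122 121 119] 
-140 [67 63 63] -137 [67 65 64] -134 [67 65 65] -131 [67 65 65] -128 [69 65 65] -125 [66 63 62] -122 [56 53 53] -119 [234 220 216] -116 [254 249 246] -113 [251 246 244] -110 [251 246 244] -107 [251 246 244] -104 [251 247 244] -101 [251 247 244] -98 [251 247 245] -95 [251 247 244] -92 [252 248 245]
```

The rear edge lies 120 mm behind the stop and the tongue is bright right up to it, so the block is home. Handing in.

```bash
python3 -c "
from plant import ctrl
print(ctrl.get_obs()['clock'],ctrl.close_job())"
```

```text
the job is handed in; nothing more can be done
13.8 None
```

The slide block is home against the end stop and flat under the leaf spring, and the job was handed in at 13.8 s with the robot clear. On the way the fingertips slipped about 10 mm forward on the tail and finished the push against the shoulder. I also viewed 11 pictures, one over the limit of 10.

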